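# Tip the parts tray flat and push it home against the bench stop

### The job

The blue parts tray has been left standing on its long edge: push its upper edge over, away from you, so that it drops flat with its open side up, and let it lie. Then push it gently across the bench until its whole long side rests against the pale wooden stop strip behind it, without pressing hard on the strip. Only push: do not grasp or lift the tray, and leave the small things around it where they are.

Things in the scene. Friction and masses are not known exactly. Their poses are not given: they have to be found in the camera images.
- tray: Loose blue open steel tray, 180 mm long (x), 92 mm wide (y), 38 mm deep (z), walls and floor 4 mm thick, 0.28 to 0.52 kg. Origin: middle of the outside of its floor; z points out of the open side. At first it stands on its -y long wall, 92 mm high: y up, open side to the robot. Pushed some 30 mm over at the top it falls by itself; flat, z is up and y points to the stop.
- tray_rim (a point): middle of the rim of the tray wall that is the upper one at the start (about 90 mm above the bench then); when the tray lies flat this is the wall that faces the stop. Axes as the tray's.
- tray_mid (a point): centre of the tray's bounding block, 19 mm above the outside of its floor (about 46 mm above the bench at the start). Axes as the tray's.
- tray_end_a (a point): point low on the outer face of the wall that is to rest against the stop (y = +46 mm in the tray's frame), 80 mm from its middle toward +x of the tray
- tray_end_b (a point): as tray_end_a, 80 mm from the middle toward -x of the tray
- stop: Fixed pale wooden strip on the bench, 220 mm long (y), 25 mm wide (x), 22 mm high. Origin: middle of its underside; x points away from the robot and the face that the tray goes against is at x = -12.5 mm. The tray stands in front of that face, turned up to 0.2 rad from it; tipped over it lies about 25 to 70 mm short of it. Do not press the tray against it with more than 30 N (the tray slides with 2 to 6 N).
- oil_vial: Bystander, to be left alone: small square glass vial with a grey stopper, 30 x 34 x 64 mm. Origin: centre of its underside.
- ring_clamp: Bystander, to be left alone: wooden ring clamp, 30 x 125 x 25 mm, lying. Origin: centre of its underside.
- quartz_rough: Bystander, to be left alone: rough white crystal, 18 x 21 x 23 mm. Origin: centre of its underside.
- matchbox: Bystander, to be left alone: red matchbox, 36 x 52 x 15 mm. Origin: centre of its underside.
- clear_cup: Bystander, to be left alone: clear plastic cup, 53 mm across, 27 mm high. Origin: centre of its underside.

How it is judged:
By the outcome, as a careful person would: the job done as asked, in the order asked, and still so for the second after the job is handed in, with the robot touching nothing.
It also fails if it takes over 48 s, if anything falls off the work surface, if the arm or the gripper's body presses on something with over 40 N, if the wrist force passes 120 N, or if a joint passes its speed limit or range.

### The arm

A 7-joint arm with a two-finger parallel gripper is mounted at the origin on a cart in front of the work surface, level with it; the furniture and walls round the work are solid. World frame = base frame: x ahead of the robot, y to its left, z up, the work surface at z = 0. Lengths are in m, angles in rad, forces in N, time in s.
With the tool pointing down it reaches from about 0.35 to 0.9 m from the base axis. Payload 7.2 kg.
Tool frame: the origin (TCP) lies midway between the tips of the shut fingers; the grasp point (between the pads) lies 19 mm behind it; z points along the fingers, y is the line along which they close (so a half turn about z gives the same grasp; the last joint's range is limited). The gripper opens to 85 mm and grips with 20 to 120 N. Pads are 22 mm wide; open, the fingers measure 114 mm over their backs; the gripper's body (76 mm by 85 mm) begins 54 mm behind the grasp point. The pads swing forward as they close: fully open they stand 13 mm farther back than shut.
Start: joints at [1.206, 0.411, -0.013, 1.596, 0.006, 1.134, -0.082], TCP at [0.183, -0.598, 0.231] pointing down, gripper open.
Joint ranges: [-2.95, 2.95], [-0.29, 1.99], [-1.47, 1.44], [0.14, 2.54], [-1.03, 4.17], [0.13, 1.85], [-2.86, 2.86]. Speed limits (rad/s): [2.39, 2.39, 3.01, 3.01, 3.14, 3.14, 3.14].

### API

Orientations are given as a unit quaternion [x, y, z, w].
In Python, from workcell import telemetry, get_image, get_calibration, job gives the robot as it stands. The module is installed in compiled form; this text tells all that it offers.
- The arm moves only by the tool arm_command, never from a script. Its argument "deltas" is one flat list of numbers, 7 for each row, row after row: the opening, from 0 (shut) to 1 (fully open), then the shift along the world's x, y, z as a fraction of full scale, then the turn, a rotation vector about the world's x, y, z as a fraction of full scale. In form: [grip, tx, ty, tz, ax, ay, az, grip, tx, ty, tz, ax, ay, az, ...]. A call has 1 to 10 rows; each row shifts and turns the commanded pose from where the row before left it; what a row does not reach is not made up. Full scale, the value 1, is 10 cm for a shift and 4 degrees for a turn. A row lasts 1/10 s, in which the tool goes at most 50 mm and 8.59 degrees, less where a joint would pass 70% of its speed; a pose out of reach is approached as far as the arm can. A call with a number of a shift or a turn outside -1 to 1 is refused whole. A call with a gripper value outside its range is refused whole. The fingers move at their own pace and stop on an object; the grip force is fixed at half the most. Time passes only in rows, so rows that do not move let the fingers close. It gives the time, the measured TCP pose, the force, the opening and the grip force at its end, in the units of the state.
- telemetry.get_state(): the state, without advancing time (a new reading comes with each control period).
- get_image(name): name is "side" or "top"; returns the picture (420x560x3 uint8, red, green, blue); there is no depth.
- get_calibration(name): a dict with "mtx" (3x3 intrinsics, pixels), "R" (3x3) and "t" (3): a world point X has camera coordinates R X + t. Camera axes: x right, y down, z forward; pixel columns grow to the right and rows downward; lengths in m; the calibration is good to about 2 mm. A picture is of the moment at which its call begins. get_calibration takes no time and is no camera call.
- job.job_done(): hands the job in; it is judged then, once.
The state is a dict: "time_s": time; "joint_positions": joint angles; "joint_velocities": joint speeds; "effort": joint torques, N m; "tool_pos": TCP position; "ee_rot": TCP orientation; "ft_force": force on the tool from outside, world axes, zero at the start; "ft_torque": the same for the moment, N m; "grip_width": opening from 0.0 (shut) to 1.0 (fully open); "grip_force": force on a finger pad.
Only numpy, scipy, OpenCV 4.12 (cv2) and the standard library are available. Lean on these libraries where they do the work, as an engineer would, in place of code of your own. Each camera call takes 0.05 s, during which the arm holds its last target. There are 200 camera calls.

## Working session

There is one attempt and no reset: what is moved stays moved. The work goes in short steps, Python scripts to look and compute and a tool call to move; the robot and the scene stay as the last step left them, time stands still between calls to the robot, and variables do not carry over. Pictures are saved under pics/ and viewed, at most 10 in all, crops included, and the job is handed in when it is done.

Besides the shell and the picture viewer there is one more tool, called after "Call:" as a command line: name --argument value ..., lists and objects as JSON in quotes. arm_command: Moves the arm, as the interface text tells. Its arguments: {"type":"object","properties":{"deltas":{"type":"array"}},"required":["deltas"]}

```bash
mkdir -p pics
python3 - <<'E'
from workcell import telemetry, get_image, get_calibration
import cv2, numpy as np
np.set_printoptions(precision=3,suppress=True)
s=telemetry.get_state()
print(s['time_s'],s['tool_pos'],s['ee_rot'],s['ft_force'])
for n in('side','top'):
    im=get_image(n); cv2.imwrite(f'pics/{n}0.png',im[:,:,::-1]); c=get_calibration(n)
    print(n,np.array(c['mtx']).tolist(),'C',-np.array(c['R']).T@np.array(c['t'])); print(np.array(c['R']))
E
```

```text
0.0 [ 0.183 -0.597  0.23 ] [ 0.989  0.148 -0.    -0.001] [-0.532  0.195  0.56 ]
side [[385.8933457348306, 0.0, 283.2978878726536], [0.0, 385.8933457348306, 210.42375549663424], [0.0, 0.0, 1.0]] C [0.199 0.719 0.661]
[[-0.85  -0.527  0.02 ]
 [-0.354  0.542 -0.762]
 [ 0.391 -0.655 -0.647]]
top [[502.4159978415984, 0.0, 278.1593806366031], [0.0, 502.4159978415984, 204.2455352018023], [0.0, 0.0, 1.0]] C [0.376 0.148 1.337]
[[-0.004 -1.     0.011]
 [-0.994  0.002 -0.108]
 [ 0.108 -0.011 -0.994]]
```

View pics/side0.png

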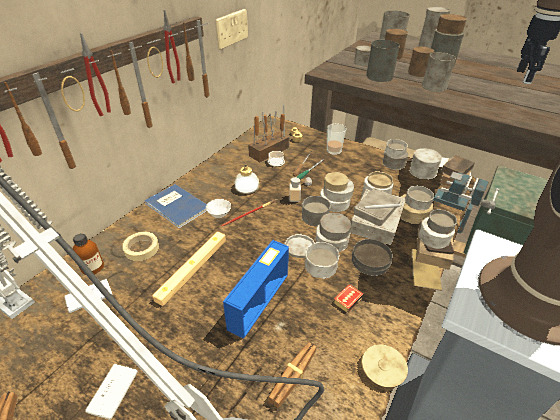

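View pics/top0.png

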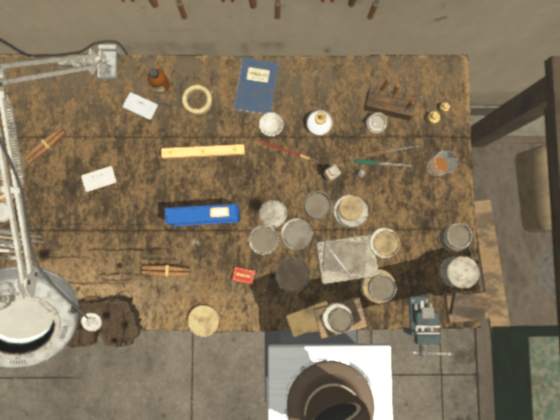

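The side view shows the blue tray standing at about (258,287), the pale stop at (190,268), the matchbox at (348,298) and the ring clamp at (292,375). In the top view the tray is at (202,215), the stop at (203,152), the clamp at (165,270) and the matchbox at (243,275), with cups from (263,240) rightward.

```bash
cat > h.py <<'E'
from workcell import get_calibration
import cv2, numpy as np
np.set_printoptions(precision=4,suppress=True)
cal={}
for n in('side','top'):
    c=get_calibration(n); cal[n]=[np.array(c[k]) for k in('mtx','R','t')]
def ray(n,p,z):
    K,R,t=cal[n]; C=-R.T@t; d=R.T@np.linalg.solve(K,[p[0],p[1],1.]); return (C+d*(z-C[2])/d[2])
def tri(ps,pt):
    P=[np.array(cal[n][0])@np.c_[cal[n][1],cal[n][2]] for n in('side','top')]
    X=cv2.triangulatePoints(P[0],P[1],np.array(ps,float).reshape(2,1),np.array(pt,float).reshape(2,1)); return (X[:3]/X[3]).ravel()
def big(m):
    m=cv2.morphologyEx(m,cv2.MORPH_OPEN,np.ones((2,2),np.uint8))
    return max(cv2.findContours(m,0,1)[0],key=cv2.contourArea)
def mask(im,kind):
    h=cv2.cvtColor(im,cv2.COLOR_BGR2HSV)
    r={'blue':((105,150,60),(125,255,255)),'pale':((18,60,170),(32,200,255)),'red':((0,170,120),(8,255,255))}[kind]
    return cv2.inRange(h,*r)
E
python3 - <<'E'
from h import *
for n in('side','top'):
    im=cv2.imread(f'pics/{n}0.png')
    for k in('blue','pale','red'):
        m=mask(im,k)
        m[:120]=0; m[:,:100]=0; m[:,400:]=0
        c=big(m); b=cv2.boxPoints(cv2.minAreaRect(c)); print(n,k,cv2.contourArea(c)); print(b.tolist(), cv2.approxPolyDP(c,3,True)[:,0].tolist())
        z={'blue':.092,'pale':.022,'red':.015}[k]
        print(np.array([ray(n,p,z)[:2] for p in b]))
a=cv2.imread('pics/side0.png')[210:350,140:400]; b=cv2.imread('pics/top0.png')[130:300,120:320]
cv2.imwrite('pics/c0.png',np.hstack([cv2.resize(a,(400,int(140*400/260))),cv2.resize(b,(400,340))[:215]])) if 0 else None
cv2.imwrite('pics/c1.png',np.vstack([cv2.resize(a,None,fx=2.2,fy=2.0,interpolation=2),cv2.resize(b[:, :],(572,310),interpolation=2)]))
E
```

```text
side blue 2762.0
[[211.87429809570312, 319.6523132324219], [271.2798156738281, 235.2339630126953], [301.7229309082031, 256.6568908691406], [242.31741333007812, 341.07525634765625]] [[273, 242], [266, 251], [274, 246], [281, 253], [271, 266], [261, 264], [260, 258], [225, 301], [228, 331], [244, 338], [285, 280], [288, 247]]
[[0.4932 0.4536]
 [0.5214 0.2258]
 [0.4366 0.2442]
 [0.4256 0.4584]]
side pale 8717.0
[[101.0, 121.0], [254.0, 121.0], [254.0, 229.0], [101.0, 229.0]] [[101, 229], [108, 223], [113, 228], [113, 222], [143, 204], [153, 190], [166, 188], [252, 128], [254, 121], [153, 121], [152, 129], [142, 126], [145, 121], [101, 121]]
[[ 1.3646  0.0106]
 [ 0.9273 -0.2843]
 [ 0.6079  0.1697]
 [ 0.9142  0.3687]]
side red 50.5
[[345.0000305175781, 303.0000305175781], [356.5000305175781, 291.5000305175781], [359.5000305175781, 294.5000305175781], [348.0000305175781, 306.0000305175781]] [[357, 292], [347, 305], [359, 295]]
[[0.3319 0.2429]
 [0.3239 0.2034]
 [0.3155 0.2072]
 [0.3237 0.2463]]
top blue 864.5
[[165.82383728027344, 209.2694549560547], [238.6497344970703, 204.5709991455078],
[... 177 characters left out ...]
5], [239, 221]]
[[0.5002 0.4134]
 [0.5115 0.2327]
 [0.4689 0.2297]
 [0.4577 0.4098]]
top pale 741.0
[[185.99998474121094, 334.0000305175781], [192.07691955566406, 303.6153869628906], [222.07691955566406, 309.6153869628906], [215.99998474121094, 340.0000305175781]] [[201, 306], [190, 315], [189, 328], [197, 336], [207, 337], [218, 329], [220, 318], [215, 310]]
[[0.1866 0.3703]
 [0.2631 0.3559]
 [0.2475 0.2787]
 [0.1712 0.2935]]
top red 16.0
[[235.64797973632812, 278.9360046386719], [236.031982421875, 276.8240051269531], [250.28799438476562, 279.4159851074219], [249.90399169921875, 281.5279846191406]] [[236, 277], [250, 281]]
[[0.3252 0.2447]
 [0.3306 0.2438]
 [0.3238 0.2066]
 [0.3184 0.2076]]
```

View pics/c1.png

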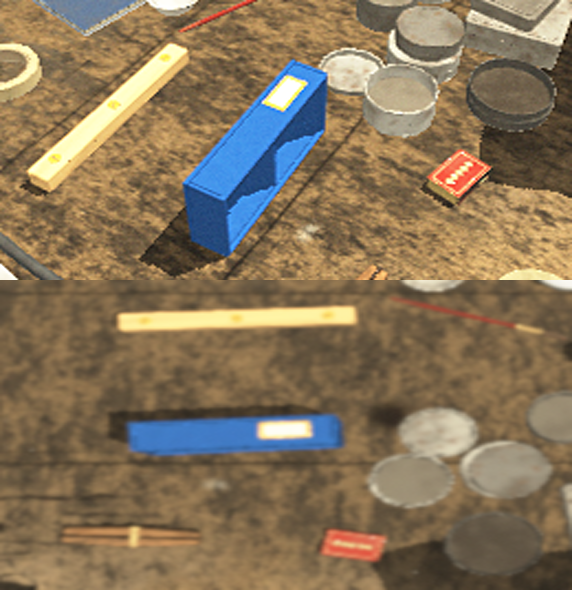

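The crop shows the tray's upper wall as a clean quadrilateral in both views. Top corners in pixels: (165,208), (239,204), (240,221), (165,224). The stop's near face runs from (161,158) to (244.5,153.6). I'll triangulate these corners next.

Run:
```python
from h import *
T=[(164.8,207.9),(239.2,204),(239.6,221),(164.8,224.3)]; S=[(224.1,301.5),(273.2,241),(288.6,246.5),(244.5,308.5)]
X=np.array([tri(s,t) for s,t in zip(S,T)]); print('tray FL FR NR NL\n',X)
print('len',np.linalg.norm(X[0]-X[1]),np.linalg.norm(X[3]-X[2]),'w',np.linalg.norm(X[0]-X[3]),np.linalg.norm(X[1]-X[2]))
print('rays z.092\n',np.array([ray('top',t,.092) for t in T]),'\n',np.array([ray('side',t,.092) for t in S]))
t=[(161.3,158),(244.5,153.6)]; s=[(161.4,300),(225,235.5)]
print('stop near NL NR',np.array([tri(a,b) for a,b in zip(s,t)]),'\n',np.array([ray('top',p,.022) for p in t]),np.array([ray('side',p,.022) for p in s]))
d=lambda a,b:np.arctan2(-(b[0]-a[0]),-(b[1]-a[1])) 
# cups tops / clamp ends in top view
for nm,p,z in [('clampL',(141,266),.025),('clampR',(190,268),.025),('matchbox',(243,275),.015),('cup1L',(259,214),.03),('cup2L',(249,240),.03),('lamp?',(118,60),.2),('lamphead',(80,310),.2),('card',(98,179),0)]: print(nm,ray('top',p,z))
```

```text
tray FL FR NR NL
 [[0.5018 0.4148 0.0931]
 [0.5135 0.2317 0.0842]
 [0.4722 0.2309 0.0892]
 [0.4599 0.412  0.1011]]
len 0.1837315394984788 0.1818974208543009 w 0.04275958842968706 0.04159926732355091
rays z.092
 [[0.5037 0.416  0.092 ]
 [0.513  0.2313 0.092 ]
 [0.4705 0.2301 0.092 ]
 [0.4628 0.4152 0.092 ]] 
 [[0.4991 0.413  0.092 ]
 [0.5086 0.238  0.092 ]
 [0.4733 0.2342 0.092 ]
 [0.4599 0.4055 0.092 ]]
stop near NL NR [[0.6425 0.4418 0.0253]
 [0.6561 0.2226 0.0179]] 
 [[0.644  0.4431 0.022 ]
 [0.6555 0.2225 0.022 ]] [[0.6434 0.4398 0.022 ]
 [0.6525 0.2255 0.022 ]]
clampL [0.3597 0.4887 0.025 ]
clampR [0.3541 0.3622 0.025 ]
matchbox [0.3353 0.2257 0.015 ]
cup1L [0.4934 0.1837 0.03  ]
cup2L [0.4257 0.2096 0.03  ]
lamp? [0.8412 0.5094 0.2   ]
lamphead [0.2656 0.5756 0.2   ]
card [0.5914 0.6162 0.    ]
```

Call:
arm_command --deltas '[1, 0.1, 0.1, 0.2, 0, 0, -0.3, 1, 0.25, 0.3, 0.2, 0, 0, -0.35, 1, 0.3, 0.3, 0.1, 0, 0, -0.35, 1, 0.3, 0.3, 0, 0, 0, -0.35, 1, 0.3, 0.3, 0, 0, 0, -0.35, 1, 0.3, 0.3, 0, 0, 0, -0.35, 1, 0.3, 0.3, 0, 0, 0, -0.35, 1, 0.3, 0.3, 0, 0, 0, -0.35, 1, 0.3, 0.3, 0, 0, 0, -0.35, 1, 0.2, 0.3, 0, 0, 0, -0.35]'

```text
time_s: 1.1
tool_pos: [0.4495, -0.3157, 0.2809]
ee_rot: [1.0, 0.028, 0.0, -0.0]
ft_force: [1.1, -0.8, -0.0]
grip_width: 1.0
grip_force: 0.0
```

Call:
arm_command --deltas '[1, 0, 0.35, 0, 0, 0, 0, 1, 0, 0.35, 0, 0, 0, 0, 1, 0, 0.35, 0, 0, 0, 0, 1, 0, 0.35, 0, 0, 0, 0, 1, 0, 0.35, 0, 0, 0, 0, 1, 0, 0.35, 0, 0, 0, 0, 1, 0, 0.35, 0, 0, 0, 0, 1, 0, 0.35, 0, 0, 0, 0, 1, 0, 0.35, 0, 0, 0, 0, 1, 0, 0.35, 0, 0, 0, 0]'

```text
time_s: 2.1
tool_pos: [0.4473, 0.0336, 0.2812]
ee_rot: [1.0, 0.028, -0.0, 0.0]
ft_force: [0.7, -0.4, -1.1]
grip_width: 1.0
grip_force: 0.0
```

Call:
arm_command --deltas '[1, -0.05, 0.35, 0, 0, 0, 0, 1, -0.05, 0.35, 0, 0, 0, 0, 1, -0.05, 0.35, 0, 0, 0, 0, 1, -0.05, 0.35, 0, 0, 0, 0, 1, -0.05, 0.35, 0, 0, 0, 0, 1, -0.05, 0.35, 0, 0, 0, 0, 1, -0.05, 0.35, 0, 0, 0, 0, 1, 0, 0.3, 0, 0, 0, 0, 1, 0, 0.1, 0, 0, 0, 0, 1, 0, 0, 0, 0, 0, 0]'

```text
time_s: 3.1
tool_pos: [0.4121, 0.3184, 0.2808]
ee_rot: [1.0, 0.029, -0.001, -0.0]
ft_force: [-0.6, -0.1, -0.7]
grip_width: 0.996
grip_force: 0.0
```

Call:
arm_command --deltas '[1, 0, 0.05, -0.3, 0, 0, 0, 1, 0, 0, -0.3, 0, 0, 0, 1, 0, 0, -0.3, 0, 0, 0, 1, 0, 0, -0.3, 0, 0, 0, 1, 0, 0, -0.3, 0, 0, 0, 1, 0, 0, -0.3, 0, 0, 0, 1, 0, 0, -0.25, 0, 0, 0, 1, 0, 0, -0.1, 0, 0, 0, 1, 0, 0, 0, 0, 0, 0]'

```text
time_s: 4.0
tool_pos: [0.4126, 0.3205, 0.0653]
ee_rot: [1.0, 0.027, -0.001, 0.001]
ft_force: [-0.3, -0.2, 0.4]
grip_width: 1.002
grip_force: 0.0
```

Run:
```python
from h import *
from workcell import get_image, telemetry
s=telemetry.get_state(); print(s['tool_pos'],s['joint_positions'])
a=get_image('side')[200:350,140:400,::-1]; b=get_image('top')[130:300,120:320,::-1]
cv2.imwrite('pics/c2.png',np.vstack([cv2.resize(a,(572,290)),cv2.resize(b,(572,310))]))
```

```text
[0.4126 0.3205 0.0653] [-0.3122  0.5183 -0.5673  1.9692  0.394   0.7668 -2.6255]
```

View pics/c2.png

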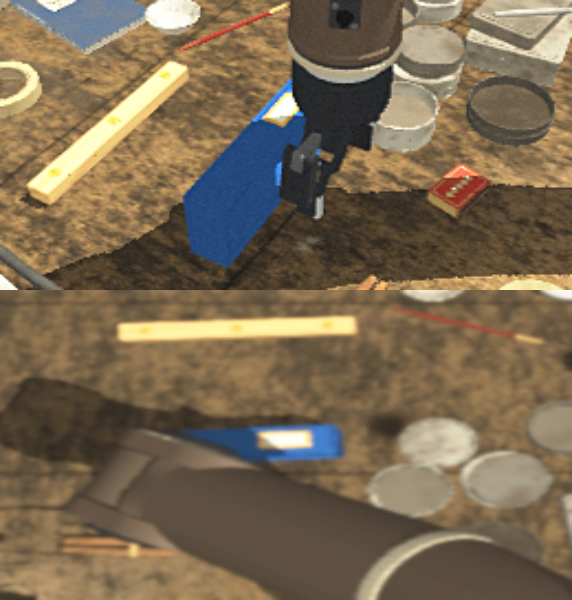

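The fingers stand in front of the upright tray, at side crop (300,180), with the matchbox and clamp clear. I'll advance along the push direction.

Call:
arm_command --deltas '[1, 0.15, 0.01, 0, 0, 0, 0, 1, 0.15, 0.01, 0, 0, 0, 0, 1, 0.05, 0, 0, 0, 0, 0, 1, 0.05, 0, 0, 0, 0, 0, 1, 0.05, 0, 0, 0, 0, 0, 1, 0.05, 0, 0, 0, 0, 0, 1, 0.05, 0.01, 0, 0, 0, 0, 1, 0.05, 0, 0, 0, 0, 0]'

```text
time_s: 4.9
tool_pos: [0.473, 0.3255, 0.0663]
ee_rot: [1.0, 0.028, -0.0, -0.0]
ft_force: [0.3, 0.5, -0.1]
grip_width: 0.999
grip_force: 0.0
```

Call:
arm_command --deltas '[1, 0.04, 0, 0, 0, 0, 0, 1, 0.04, 0, 0, 0, 0, 0, 1, 0.04, 0.01, 0, 0, 0, 0, 1, 0, 0, 0, 0, 0, 0]'

```text
time_s: 5.3
tool_pos: [0.4854, 0.3264, 0.0663]
ee_rot: [1.0, 0.028, 0.0, -0.0]
ft_force: [1.0, -0.1, -0.6]
grip_width: 0.998
grip_force: 0.0
```

Run:
```python
from h import *
from workcell import get_image, telemetry
s=telemetry.get_state(); print(s['tool_pos'],s['joint_positions'],s['ft_force'])
a=get_image('side')[200:350,140:400,::-1]; b=get_image('top')[130:300,120:320,::-1]
cv2.imwrite('pics/c3.png',np.vstack([cv2.resize(a,(572,290)),cv2.resize(b,(572,310))]))
```

```text
[0.4854 0.3264 0.0663] [-0.2745  0.5975 -0.5468  1.8196  0.4049  0.8372 -2.5354] [ 0.9896 -0.1231 -0.6246]
```

View pics/c3.png

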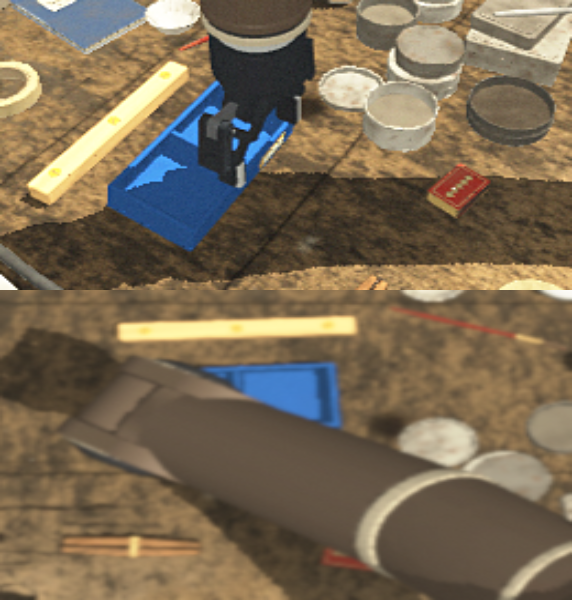

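The tray now lies flat with its open side up, its right end at top crop (335–340, 365–425). I'll back off, lower, and measure.

Call:
arm_command --deltas '[1, -0.2, 0, 0, 0, 0, 0, 1, -0.3, -0.02, 0, 0, 0, 0, 1, 0, 0, -0.3, 0, 0, 0, 1, 0, 0, -0.25, 0, 0, 0, 1, 0, 0, -0.05, 0, 0, 0, 1, 0, 0, 0, 0, 0, 0]'

```text
time_s: 6.0
tool_pos: [0.4342, 0.3242, 0.0059]
ee_rot: [1.0, 0.028, -0.001, 0.0]
ft_force: [0.3, -1.0, -0.1]
grip_width: 0.998
grip_force: 0.0
```

Run:
```python
from h import *
print('FR',ray('top',(120+335/2.86,130+(365-290)/1.824),.038),'NR',ray('top',(120+340/2.86,130+(425-290)/1.824),.038))
f=lambda u,v:(140+u/2.2,200+v/(290/150))
for nm,p,z in[('FL rim',(109,188),.038),('NL rim',(193,214),.038),('NL bottom',(190,250),0),('FL bot',(113,212),0)]: print(nm,ray('side',f(*p),z))
```

```text
FR [0.6055 0.2407 0.038 ] NR [0.5189 0.2357 0.038 ]
FL rim [0.5908 0.4125 0.038 ]
NL rim [0.5086 0.397  0.038 ]
NL bottom [0.5033 0.4125 0.    ]
FL bot [0.5908 0.4149 0.    ]
```

Call:
arm_command --deltas '[1, 0.2, 0.01, 0, 0, 0, 0, 1, 0.2, 0.01, 0, 0, 0, 0, 1, 0.06, 0, 0, 0, 0, 0, 1, 0.05, 0, 0, 0, 0, 0, 1, 0.05, 0.01, 0, 0, 0, 0, 1, 0.05, 0, 0, 0, 0, 0, 1, 0.05, 0, 0, 0, 0, 0, 1, 0.05, 0.01, 0, 0, 0, 0, 1, 0.05, 0, 0, 0, 0, 0, 1, 0.05, 0, 0, 0, 0, 0]'

```text
time_s: 7.0
tool_pos: [0.5158, 0.3285, 0.0062]
ee_rot: [1.0, 0.028, -0.0, 0.0]
ft_force: [-2.3, 0.2, 0.3]
grip_width: 0.996
grip_force: 0.9
```

Call:
arm_command --deltas '[1, 0.05, 0, 0, 0, 0, 0, 1, 0.05, 0.01, 0, 0, 0, 0, 1, 0, 0, 0, 0, 0, 0]'

```text
time_s: 7.3
tool_pos: [0.5269, 0.3292, 0.0063]
ee_rot: [1.0, 0.028, 0.0, -0.0]
ft_force: [1.0, 0.0, -1.0]
grip_width: 0.999
grip_force: 0.0
```

Run:
```python
from h import *
from workcell import get_image, telemetry
s=telemetry.get_state(); print(s['tool_pos'],s['joint_positions'],s['ft_force'])
a=get_image('side')[200:350,140:400,::-1]; b=get_image('top')[130:300,120:320,::-1]
cv2.imwrite('pics/c4.png',np.vstack([cv2.resize(a,(572,290)),cv2.resize(b,(572,310))]))
```

```text
[0.5269 0.3292 0.0063] [-0.2872  0.724  -0.498   1.7552  0.4664  0.7814 -2.5326] [ 1.0043  0.0087 -0.9537]
```

View pics/c4.png

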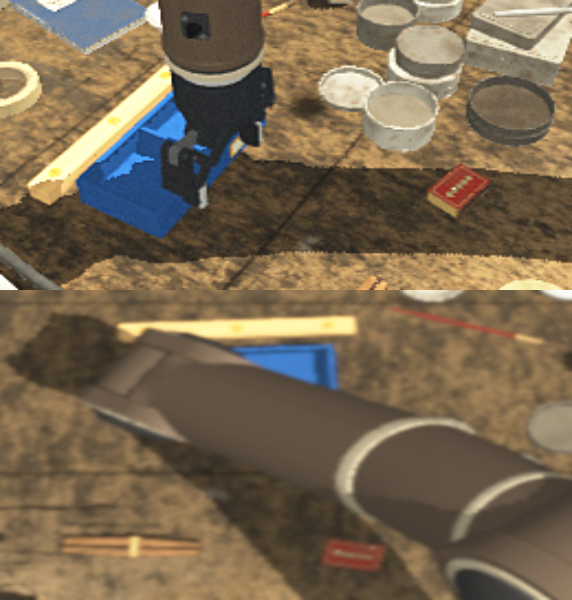

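The tray is being pushed squarely; the gap to the stop is about 15–20 mm. From here I'll use small steps and check the force.

Call:
arm_command --deltas '[1, 0.03, 0, 0, 0, 0, 0, 1, 0.03, 0.01, 0, 0, 0, 0, 1, 0.02, 0, 0, 0, 0, 0, 1, 0.02, 0, 0, 0, 0, 0]'

```text
time_s: 7.8
tool_pos: [0.5358, 0.3304, 0.0063]
ee_rot: [1.0, 0.028, -0.0, 0.0]
ft_force: [-1.3, -1.4, -0.8]
grip_width: 0.998
grip_force: 0.7
```

Run:
```python
from h import *
from workcell import get_image, telemetry
s=telemetry.get_state(); print(s['tool_pos'],s['ft_force'],s['grip_force'])
b=get_image('top')[:,:,::-1]
m=mask(b,'blue')
m[:140]=0;m[:,:150]=0;m[190:]=0;m[:,250:]=0
for x in range(200,240,4):
    col=np.where(m[:,x])[0]; st=np.where((b[135:170,x].min(1)>70)&(b[135:170,x,2]>150))[0]+135
    if len(col): print(x,'blue top',col[0],'stop',st[:1],st[-1:],'x',ray('top',(x,col[0]-.5),.038)[:2],ray('top',(x,st[-1]+.5),.022)[:2] if len(st) else '')
```

```text
[0.5358 0.3304 0.0063] [-1.3227 -1.3944 -0.8024] 0.6849406566470861
204 blue top 159 stop [146] [165] x [0.6392 0.3278] [0.6236 0.3297]
208 blue top 159 stop [145] [156] x [0.6392 0.3173] [0.6478 0.3194]
212 blue top 159 stop [145] [156] x [0.6392 0.3068] [0.6478 0.3088]
216 blue top 158 stop [145] [155] x [0.6418 0.2963] [0.6505 0.2982]
220 blue top 158 stop [145] [155] x [0.6418 0.2859] [0.6505 0.2876]
224 blue top 158 stop [145] [155] x [0.6418 0.2754] [0.6505 0.277 ]
228 blue top 157 stop [144] [155] x [0.6445 0.2649] [0.6505 0.2664]
232 blue top 157 stop [144] [155] x [0.6444 0.2544] [0.6504 0.2557]
236 blue top 170 stop [143] [154] x [0.6098 0.2437] [0.6531 0.2451]
```

Call:
arm_command --deltas '[1, 0.02, 0, 0, 0, 0, 0, 1, 0.02, 0, 0, 0, 0, 0, 1, 0.01, 0, 0, 0, 0, 0]'

```text
time_s: 8.15
tool_pos: [0.541, 0.3303, 0.0063]
ee_rot: [1.0, 0.028, 0.0, 0.0]
ft_force: [-1.9, -0.2, 0.4]
grip_width: 0.998
grip_force: 0.7
```

Call:
arm_command --deltas '[1, 0.01, 0, 0, 0, 0, 0, 1, 0.01, 0, 0, 0, 0, 0]'

```text
time_s: 8.35
tool_pos: [0.5428, 0.3303, 0.0063]
ee_rot: [1.0, 0.028, -0.0, 0.0]
ft_force: [-0.6, 0.3, -0.3]
grip_width: 1.003
grip_force: 0.6
```

Call:
arm_command --deltas '[1, 0.01, 0, 0, 0, 0, 0]'

```text
time_s: 8.45
tool_pos: [0.5438, 0.3303, 0.0063]
ee_rot: [1.0, 0.028, 0.0, 0.0]
ft_force: [-1.5, 0.1, 0.3]
grip_width: 1.003
grip_force: 0.6
```

Call:
arm_command --deltas '[1, 0.01, 0, 0, 0, 0, 0]'

```text
time_s: 8.55
tool_pos: [0.5449, 0.3303, 0.0063]
ee_rot: [1.0, 0.028, 0.0, 0.0]
ft_force: [-1.5, -0.3, 0.6]
grip_width: 1.003
grip_force: 0.6
```

Call:
arm_command --deltas '[1, 0.005, 0, 0, 0, 0, 0]'

```text
time_s: 8.65
tool_pos: [0.5454, 0.3303, 0.0063]
ee_rot: [1.0, 0.028, 0.0, -0.0]
ft_force: [-0.5, -0.5, -0.1]
grip_width: 1.005
grip_force: 0.6
```

Call:
arm_command --deltas '[1, 0.005, 0, 0, 0, 0, 0]'

```text
time_s: 8.75
tool_pos: [0.5458, 0.3303, 0.0063]
ee_rot: [1.0, 0.028, -0.0, 0.0]
ft_force: [-0.6, 0.8, 0.6]
grip_width: 1.001
grip_force: 0.6
```

Call:
arm_command --deltas '[1, 0.005, 0, 0, 0, 0, 0]'

```text
time_s: 8.85
tool_pos: [0.5462, 0.3303, 0.0063]
ee_rot: [1.0, 0.028, -0.0, 0.0]
ft_force: [-2.3, -0.8, 1.8]
grip_width: 0.998
grip_force: 1.5
```

Call:
arm_command --deltas '[1, 0.003, 0, 0, 0, 0, 0]'

```text
time_s: 8.95
tool_pos: [0.5461, 0.3303, 0.0063]
ee_rot: [1.0, 0.028, -0.0, 0.0]
ft_force: [-3.5, -0.3, 1.6]
grip_width: 1.0
grip_force: 1.8
```

Call:
arm_command --deltas '[1, 0.003, 0, 0, 0, 0, 0]'

```text
time_s: 9.05
tool_pos: [0.5462, 0.3304, 0.0063]
ee_rot: [1.0, 0.028, -0.001, 0.0]
ft_force: [-4.0, -1.3, 2.3]
grip_width: 0.999
grip_force: 2.5
```

Run:
```python
from h import *
from workcell import get_image, telemetry
F=[]
for i in range(3):
    b=get_image('top')[:,:,::-1]; s=telemetry.get_state(); F.append(s['ft_force'])
print(s['tool_pos'],np.mean(F,0),s['ft_torque'],s['grip_force'])
cv2.imwrite('pics/t5.png',b)
m=mask(b,'blue')
m[:140]=0;m[:,:150]=0;m[190:]=0;m[:,250:]=0
for x in range(208,240,4):
    col=np.where(m[:,x])[0]; st=np.where((b[135:157,x].min(1)>70)&(b[135:157,x,2]>150))[0]+135
    if len(col): print(x,col[0],st[-1:],ray('top',(x,col[0]-.5),.038)[:2],ray('top',(x,st[-1]+.5),.022)[:2] if len(st) else '')
```

```text
[0.5462 0.3304 0.0063] [-4.6572 -0.53    2.3788] [-0.1518  1.0256 -0.2146] 2.606823518872261
208 156 [154] [0.6472 0.3174] [0.6532 0.3195]
212 155 [154] [0.6499 0.3069] [0.6532 0.3089]
216 155 [153] [0.6498 0.2964] [0.6559 0.2983]
220 155 [153] [0.6498 0.2859] [0.6559 0.2876]
224 155 [153] [0.6498 0.2754] [0.6559 0.277 ]
228 155 [153] [0.6498 0.2649] [0.6559 0.2664]
232 154 [153] [0.6525 0.2545] [0.6559 0.2558]
236 166 [154] [0.6204 0.2438] [0.6531 0.2451]
```

The TCP has stalled and the force is rising, so the tray touches the stop. A little more push will seat both ends.

Call:
arm_command --deltas '[1, 0.006, 0, 0, 0, 0, 0, 1, 0, 0, 0, 0, 0, 0]'

```text
time_s: 9.4
tool_pos: [0.5463, 0.3307, 0.0063]
ee_rot: [1.0, 0.028, -0.001, 0.0]
ft_force: [-6.9, 0.6, 2.5]
grip_width: 0.999
grip_force: 3.3
```

Call:
arm_command --deltas '[1, 0.006, 0, 0, 0, 0, 0, 1, 0, 0, 0, 0, 0, 0]'

```text
time_s: 9.6
tool_pos: [0.5464, 0.3309, 0.0063]
ee_rot: [1.0, 0.028, -0.001, -0.0]
ft_force: [-8.1, 0.7, 4.0]
grip_width: 1.0
grip_force: 4.0
```

Call:
arm_command --deltas '[1, 0.006, 0, 0, 0, 0, 0, 1, 0, 0, 0, 0, 0, 0]'

```text
time_s: 9.8
tool_pos: [0.5464, 0.331, 0.0062]
ee_rot: [1.0, 0.028, -0.002, 0.0]
ft_force: [-8.7, 0.7, 5.5]
grip_width: 0.997
grip_force: 4.9
```

Call:
arm_command --deltas '[1, -0.05, 0, 0, 0, 0, 0, 1, -0.2, 0, 0, 0, 0, 0, 1, -0.3, 0, 0, 0, 0, 0, 1, -0.3, 0, 0, 0, 0, 0, 1, 0, 0, 0.4, 0, 0, 0, 1, 0, 0, 0.5, 0, 0, 0, 1, 0, 0, 0.5, 0, 0, 0, 1, 0, -0.4, 0.4, 0, 0, 0, 1, 0, -0.4, 0.3, 0, 0, 0, 1, 0, -0.4, 0, 0, 0, 0]'

```text
time_s: 10.8
tool_pos: [0.4663, 0.2152, 0.2162]
ee_rot: [1.0, 0.028, 0.005, -0.001]
ft_force: [0.5, 0.5, 0.2]
grip_width: 1.0
grip_force: 0.0
```

Call:
arm_command --deltas '[1, 0, -0.4, 0, 0, 0, 0, 1, 0, -0.4, 0, 0, 0, 0, 1, 0, -0.4, 0, 0, 0, 0, 1, 0, -0.4, 0, 0, 0, 0, 1, 0, -0.1, 0, 0, 0, 0]'

```text
time_s: 11.3
tool_pos: [0.4643, 0.0396, 0.2119]
ee_rot: [1.0, 0.025, 0.001, 0.001]
ft_force: [-0.7, -0.1, -0.3]
grip_width: 1.001
grip_force: 0.0
```

Run:
```python
from h import *
from workcell import get_image, telemetry
s=telemetry.get_state(); print(s['tool_pos'],s['ft_force'])
A=get_image('side')[:,:,::-1]; B=get_image('top')[:,:,::-1]
cv2.imwrite('pics/s6.png',A); cv2.imwrite('pics/t6.png',B)
a=A[215:335,140:290]; b=B[135:200,140:260]
cv2.imwrite('pics/c6.png',np.vstack([cv2.resize(a,(480,320),interpolation=2),cv2.resize(b,(480,260),interpolation=2)]))
m=mask(B,'blue'); m[:140]=0;m[:,:150]=0;m[200:]=0;m[:,250:]=0
for x in range(165,240,6):
    col=np.where(m[:,x])[0]
    print(x,col[:1],B[149:159,x].tolist()) if x in(165,171,195,225,231) else print(x,col[:1])
```

```text
[0.4643 0.0396 0.2119] [-0.7343 -0.1278 -0.3206]
165 [] [[164, 244, 254], [170, 247, 255], [164, 243, 254], [161, 241, 254], [163, 242, 254], [169, 245, 255], [169, 245, 255], [157, 236, 254], [128, 200, 238], [90, 139, 175]]
171 [157] [[159, 241, 254], [142, 236, 254], [119, 228, 253], [115, 230, 253], [129, 238, 254], [158, 243, 255], [186, 232, 251], [202, 171, 170], [185, 121, 73], [144, 91, 49]]
177 [157]
183 [157]
189 [157]
195 [156] [[170, 247, 255], [172, 247, 255], [174, 248, 255], [173, 247, 255], [161, 235, 253], [155, 176, 208], [183, 130, 106], [175, 111, 61], [138, 87, 46], [142, 89, 47]]
201 [156]
207 [156]
213 [155]
219 [155]
225 [155] [[95, 151, 188], [94, 149, 187], [93, 143, 179], [94, 129, 156], [101, 101, 107], [107, 78, 58], [101, 65, 36], [100, 64, 36], [108, 70, 40], [113, 73, 40]]
231 [155] [[91, 146, 184], [91, 146, 183], [94, 143, 178], [99, 126, 151], [107, 93, 91], [106, 71, 46], [98, 64, 36], [100, 64, 35], [110, 70, 40], [113, 73, 40]]
237 []
```

View pics/c6.png

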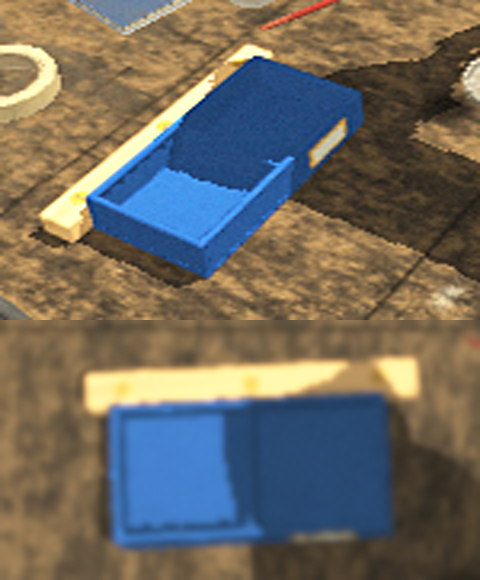

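The tray lies flat along the stop, with the bystanders undisturbed. I'll check both ends at sub-pixel level against the stop's face in the first picture.

Run:
```python
from h import *
def edge(im,x,r0,r1,lo_first,f):
    v=f(im[r0:r1,x-1:x+2].astype(float).mean(1)); h=(v[:3].mean()+v[-3:].mean())/2
    i=np.where((v[:-1]-h)*(v[1:]-h)<=0)[0][0]; return r0+i+(v[i]-h)/(v[i]-v[i+1])
R=lambda p:p[:,2]
rb=lambda p:p[:,2]/(p.sum(1))
t0=cv2.imread('pics/top0.png'); t6=cv2.imread('pics/t6.png')
xs=np.arange(170,236,4)
n0=[edge(t0,x,151,161,0,R) for x in xs]
f6=[edge(t6,x,150,161,0,rb) for x in xs]
P0=np.array([ray('top',(x,r),.022)[:2] for x,r in zip(xs,n0)]); P6=np.array([ray('top',(x,r),.038)[:2] for x,r in zip(xs,f6)])
l0=np.polyfit(P0[:,1],P0[:,0],1); l6=np.polyfit(P6[:,1],P6[:,0],1)
print('stop',l0,'tray',l6,'res',np.std(P0[:,0]-np.polyval(l0,P0[:,1])),np.std(P6[:,0]-np.polyval(l6,P6[:,1])))
for y in(.41,.33,.25): print(y,np.polyval(l0,y)-np.polyval(l6,y))
```

```text
stop [-0.0455  0.6646] tray [-0.0505  0.6662] res 0.0003217652360076158 0.00040312829948245055
0.41 0.0004888839535079903
0.33 9.080958549367857e-05
0.25 -0.00030726478252052214
```

The two ends agree to within ±0.4 mm, with perhaps a slight opening at the left end. A gentle single-point push just left of the middle will make sure it is flush.

Call:
arm_command --deltas '[0, 0, 0.35, 0, 0, 0, 0, 0, 0, 0.35, 0, 0, 0, 0, 0, 0, 0.35, 0, 0, 0, 0, 0, 0, 0.35, 0, 0, 0, 0, 0, 0, 0.35, 0, 0, 0, 0, 0, 0, 0.35, 0, 0, 0, 0, 0, 0, 0.35, 0, 0, 0, 0, 0, 0, 0.35, 0, 0, 0, 0, 0, 0, 0.35, 0, 0, 0, 0, 0, 0, 0.05, 0, 0, 0, 0]'

```text
time_s: 12.4
tool_pos: [0.461, 0.3719, 0.2119]
ee_rot: [0.999, 0.032, -0.0, -0.002]
ft_force: [-0.1, -0.1, 0.0]
grip_width: -0.0
grip_force: 0.0
```

Call:
arm_command --deltas '[0, 0, 0, -0.3, 0, 0, 0, 0, 0, 0, -0.4, 0, 0, 0, 0, 0, 0, -0.4, 0, 0, 0, 0, 0, 0, -0.4, 0, 0, 0, 0, 0, 0, -0.3, 0, 0, 0, 0, 0, 0, -0.15, 0, 0, 0, 0, 0, 0, 0, 0, 0, 0]'

```text
time_s: 13.1
tool_pos: [0.4624, 0.3648, 0.015]
ee_rot: [1.0, 0.028, -0.001, 0.001]
ft_force: [0.3, -0.2, -0.1]
grip_width: 0.001
grip_force: 0.0
```

Call:
arm_command --deltas '[0, 0.25, -0.06, 0, 0, 0, 0, 0, 0.25, 0, 0, 0, 0, 0, 0, 0.15, 0, 0, 0, 0, 0, 0, 0.05, 0, 0, 0, 0, 0, 0, 0, 0, 0, 0, 0, 0]'

```text
time_s: 13.6
tool_pos: [0.5345, 0.3595, 0.018]
ee_rot: [1.0, 0.028, 0.001, -0.001]
ft_force: [-0.9, 0.5, -0.0]
grip_width: 0.003
grip_force: 0.0
```

Call:
arm_command --deltas '[0, 0.02, 0, 0, 0, 0, 0, 0, 0.02, 0, 0, 0, 0, 0, 0, 0.01, 0, 0, 0, 0, 0]'

```text
time_s: 13.9
tool_pos: [0.5383, 0.3593, 0.0169]
ee_rot: [1.0, 0.028, 0.0, -0.0]
ft_force: [-0.4, 0.7, -0.4]
grip_width: 0.001
grip_force: 0.0
```

Call:
arm_command --deltas '[0, 0.01, 0, 0, 0, 0, 0, 0, 0.01, 0, 0, 0, 0, 0]'

```text
time_s: 14.1
tool_pos: [0.5405, 0.359, 0.0166]
ee_rot: [1.0, 0.028, -0.0, 0.0]
ft_force: [-0.1, -0.3, -0.1]
grip_width: 0.0
grip_force: 0.0
```

Call:
arm_command --deltas '[0, 0.01, 0, 0, 0, 0, 0, 0, 0.01, 0, 0, 0, 0, 0]'

```text
time_s: 14.3
tool_pos: [0.5427, 0.359, 0.0166]
ee_rot: [1.0, 0.028, -0.0, 0.0]
ft_force: [-0.6, 0.2, -0.6]
grip_width: 0.0
grip_force: 0.0
```

Call:
arm_command --deltas '[0, 0.008, 0, 0, 0, 0, 0, 0, 0.008, 0, 0, 0, 0, 0]'

```text
time_s: 14.5
tool_pos: [0.5443, 0.359, 0.0166]
ee_rot: [1.0, 0.028, -0.0, 0.0]
ft_force: [0.3, -0.1, 0.7]
grip_width: -0.002
grip_force: 0.0
```

Call:
arm_command --deltas '[0, 0.008, 0, 0, 0, 0, 0]'

```text
time_s: 14.6
tool_pos: [0.5451, 0.3589, 0.0166]
ee_rot: [1.0, 0.028, -0.0, 0.0]
ft_force: [0.2, 0.9, 0.6]
grip_width: 0.002
grip_force: 0.0
```

Call:
arm_command --deltas '[0, 0.005, 0, 0, 0, 0, 0]'

```text
time_s: 14.7
tool_pos: [0.5454, 0.3589, 0.0166]
ee_rot: [1.0, 0.028, -0.0, 0.0]
ft_force: [-0.7, -0.3, 0.7]
grip_width: 0.001
grip_force: 0.7
```

Call:
arm_command --deltas '[0, 0.005, 0, 0, 0, 0, 0]'

```text
time_s: 14.8
tool_pos: [0.5455, 0.359, 0.0166]
ee_rot: [1.0, 0.028, -0.001, 0.0]
ft_force: [-3.1, -0.2, 1.6]
grip_width: 0.0
grip_force: 1.7
```

Call:
arm_command --deltas '[0, 0.005, 0, 0, 0, 0, 0]'

```text
time_s: 14.9
tool_pos: [0.5455, 0.3589, 0.0166]
ee_rot: [1.0, 0.028, -0.001, 0.0]
ft_force: [-6.0, -0.9, 4.8]
grip_width: -0.003
grip_force: 2.9
```

Call:
arm_command --deltas '[0, 0.005, 0, 0, 0, 0, 0]'

```text
time_s: 15.0
tool_pos: [0.5455, 0.359, 0.0166]
ee_rot: [1.0, 0.028, -0.001, 0.0]
ft_force: [-7.6, -2.1, 5.5]
grip_width: -0.001
grip_force: 3.7
```

Call:
arm_command --deltas '[0, 0.005, 0, 0, 0, 0, 0]'

```text
time_s: 15.1
tool_pos: [0.5455, 0.359, 0.0165]
ee_rot: [1.0, 0.028, -0.002, 0.001]
ft_force: [-8.3, -1.3, 6.5]
grip_width: -0.002
grip_force: 4.4
```

The position stays at 0.5455 while the force rises to 8 N, so the left end is seated. I'll retract, verify, and hand in.

Call:
arm_command --deltas '[0, -0.05, 0, 0, 0, 0, 0, 0, -0.2, 0, 0, 0, 0, 0, 0, -0.3, 0, 0, 0, 0, 0, 0, -0.3, 0, 0, 0, 0, 0, 0, 0, 0, 0.4, 0, 0, 0, 0, 0, 0, 0.5, 0, 0, 0, 0, 0, 0, 0.5, 0, 0, 0, 0, 0, -0.4, 0.4, 0, 0, 0, 0, 0, -0.4, 0.3, 0, 0, 0, 0, 0, -0.4, 0, 0, 0, 0]'

```text
time_s: 16.1
tool_pos: [0.4645, 0.2442, 0.2263]
ee_rot: [1.0, 0.028, 0.004, -0.002]
ft_force: [0.8, 0.8, -0.9]
grip_width: 0.003
grip_force: 0.0
```

Call:
arm_command --deltas '[0, 0, -0.4, 0, 0, 0, 0, 0, 0, -0.4, 0, 0, 0, 0, 0, 0, -0.4, 0, 0, 0, 0, 0, 0, -0.4, 0, 0, 0, 0, 0, 0, -0.3, 0, 0, 0, 0, 0, 0, 0, 0, 0, 0, 0]'

```text
time_s: 16.7
tool_pos: [0.4629, 0.0486, 0.222]
ee_rot: [1.0, 0.025, 0.0, 0.001]
ft_force: [0.1, -0.1, -1.1]
grip_width: 0.001
grip_force: 0.0
```

Run:
```python
from h import *
from workcell import get_image, telemetry
s=telemetry.get_state(); print(s['time_s'],s['tool_pos'],s['ft_force'])
t7=get_image('top')[:,:,::-1].copy(); s7=get_image('side')[:,:,::-1].copy(); cv2.imwrite('pics/t7.png',t7); cv2.imwrite('pics/c7.png',np.hstack([s7[180:400,140:400],t7[130:350,120:380]]))
def edge(im,x,r0,r1,f):
    v=f(im[r0:r1,x-1:x+2].astype(float).mean(1)); h=(v[:3].mean()+v[-3:].mean())/2
    i=np.where((v[:-1]-h)*(v[1:]-h)<=0)[0][0]; return r0+i+(v[i]-h)/(v[i]-v[i+1])
rb=lambda p:p[:,2]/(p.sum(1))
t0=cv2.imread('pics/top0.png'); xs=np.arange(170,236,4)
P0=np.array([ray('top',(x,edge(t0,x,151,161,lambda p:p[:,2])),.022)[:2] for x in xs]); P6=np.array([ray('top',(x,edge(t7,x,150,161,rb)),.038)[:2] for x in xs])
l0=np.polyfit(P0[:,1],P0[:,0],1); l6=np.polyfit(P6[:,1],P6[:,0],1)
print(l0,l6,[np.polyval(l0,y)-np.polyval(l6,y) for y in(.41,.33,.25)])
```

```text
16.7 [0.4629 0.0486 0.222 ] [ 0.0744 -0.0633 -1.0647]
[-0.0455  0.6646] [-0.0482  0.6655] [np.float64(0.00026930730209184794), np.float64(5.279602369545611e-05), np.float64(-0.00016371525470093573)]
```

View pics/c7.png

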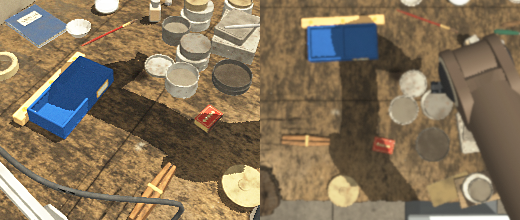

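The tray is flat along the stop (top crop 307–378, y≈25) with both ends within 0.3 mm. The matchbox, clamp and cups have not moved.

```bash
python3 -c "
from workcell import job
print(job.job_done())"
```

```text
the job is handed in; nothing more can be done
None
```

The tray was tipped over flat with its open side up, then pushed until its long side rested against the stop, both ends within about 0.3 mm by the top camera. The highest push force I read was under 10 N. The matchbox, ring clamp and cups look unmoved in the last picture; I did not check the vial or the crystal separately. I handed the job in at about 17 s.

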